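# Unlock and half-open the suction shutter at the model bench

### The job

Take the flat screwdriver from the rack, feel its blade into the slot of the shutter lock on the suction box and turn the lock anticlockwise until the shutter is free. Then pull the stiff shutter open 40 mm, so that its rear edge is level with the small pin on the guide rail. Leave the screwdriver standing back in its rack hole, and leave the awl, the sanding block and the glue pot where they are.

Things in the scene. Friction and masses are not known exactly. Their poses are not given: they have to be found in the camera images.
- suction_box: Fixed grey suction box, 240 (x) x 220 (y) x 70 mm high; origin under its centre. On top a steel shutter plate (120 x 100 x 5 mm) slides along the box's x axis between two aluminium rails 10 mm high, at y = -58 and +58 mm, over a round port of 66 mm diameter centred at x = +52 mm. The lock sits in a square boss, 40 x 40 mm, top 92 mm above the bench, at x = 0, y = +85.5 mm.
- rail_pin (a point): Foot of the small upright pin, 5 mm thick and 8 mm high, on the rail at the box's y = -58 mm, x = +50 mm, 80 mm above the bench. The shutter's rear (+x) edge is level with it when the shutter is open 40 mm.
- screw_head (a point): Centre of the top of the lock's slotted screw head, on its upright axis, 87 mm above the bench. Head 15 mm across, 5 mm down in a 16 mm hole with 2 mm chamfer. Slot right across it, 4 mm wide, 5 mm deep. This point's axes are the box's and do not turn with the screw: the slot's angle is not reported. Locked (start), the slot lies along the box's y axis, give or take 26 degrees.
- lock_boss (a point): Centre of the boss's top face, 5 mm above screw_head. How the lock works: turned anticlockwise seen from above, 1.2 to 2.2 rad from its start, the screw meets a hard stop, slot about along the box's x axis (7 degrees past). Within 15 degrees of the stop the shutter is free, else a cam blocks it. Screw friction 0.08 N m; it stays where left. Blade play in the slot: up to 0.2 rad each way.
- shutter (a joint): Slide of the shutter, m: 0 = shut (the start), grows as the shutter is pulled towards the box's -x side, at most 0.070. Sliding friction 9 N; it stays where it is left. At 0.040 its rear (+x) edge is level with the pin.
- shutter_tab (a point): Grip point in the middle of the shutter's upright aluminium pull tab, 104 mm above the bench. The tab is 14 mm thick along the box's x axis, 40 mm wide along y, and stands from 77 (plate's top) to 124 mm above the bench near the front end of the shutter. Axes as the box's. It moves with the shutter.
- driver_grip (a point): Middle of the square wooden handle of the stubby flat screwdriver, 24 x 24 mm, 64 mm long (32 mm above and below this point). Axes: z along the tool, up to the handle's end; x along the blade's width, y across its thickness; the handle's flats face x and y. About 90 g. It starts blade down in a rack hole, handle resting on the rack's top, so this point is 92 mm above the bench.
- driver_tip (a point): End of the screwdriver's flat blade, 84 mm below driver_grip along the tool. Blade 12 mm wide (x), 2 mm thick (y), 12 mm long, under a round 8 mm shaft; 52 mm from tip to the handle's lower end.
- rack_hole0 (a point): Centre of the mouth of a hole in the tool rack's top face, 60 mm above the bench. The rack is a fixed wooden block, 170 x 70 x 60 mm, with two upright through holes of 17 mm diameter with 3 mm chamfer, 90 mm apart along its long (x) axis. Screwdriver and awl each stand in one; which is which varies.
- rack_hole1 (a point): The rack's other hole, like rack_hole0.
- awl: Bystander: awl with a round, pear-shaped wooden handle (32 mm thick, 50 mm tall) standing in the other rack hole; origin at the handle's lower end.
- sanding_block: Bystander: cork sanding block, 60 x 30 x 18 mm, lying on top of the suction box beyond the y = -58 mm rail; origin under its centre.
- glue_pot: Bystander: small jar, 44 mm diameter, 55 mm tall, on the bench at the rack's far end; origin under its centre.
Mind the look-alikes: they are no part of the job. What is shaped like the part that bears driver_grip but green or turquoise is not meant.

How it is judged:
By the outcome, as a careful person would: the job done as asked, in the order asked, and still so for the second after the job is handed in, with the robot touching nothing.
It also fails if it takes over 64 s, if anything falls off the work surface, if the arm or the gripper's body presses on something with over 40 N, if the wrist force passes 120 N, or if a joint passes its speed limit or range.

### The arm

A 6-joint arm with a two-finger parallel gripper is mounted at the origin on the work surface. World frame = base frame: x ahead of the robot, y to its left, z up, the work surface at z = 0. Lengths are in mm, angles in rad, forces in N, time in s.
With the tool pointing down it reaches from about 400 to 925 mm from the base axis. Payload 12.5 kg.
Tool frame: the origin (TCP) lies between the finger pads; the fingertips stand 14 mm ahead of it and the grasp point (between the pads) lies 5 mm behind it; x points along the fingers, y is the direction in which the jaws open and shut, and the axes are right-handed (so a half turn about x gives the same grasp; the last joint's range is limited). The gripper opens to 95 mm and grips with 3 to 60 N. Pads are 20 mm wide; open, the fingers measure 119 mm over their backs; the gripper's body (75 mm by 180 mm) begins 59 mm behind the grasp point.
Start: joints at [-1.284, 0.491, 1.559, -0, 1.092, -0.106], TCP at [239.259, -577.408, 228.661] pointing down, gripper open.
Joint ranges: [-3.1, 3.1], [-0.84, 2.19], [0.05, 2.79], [-1.13, 4.28], [0.06, 2.93], [-2.69, 2.69]. Speed limits (rad/s): [2.22, 2.22, 2.79, 3.14, 3.14, 3.14].

### API

Orientations are given as [roll, pitch, yaw] about the fixed x, y, z axes, in that order (R = Rz(yaw) Ry(pitch) Rx(roll)).
In Python, from cell import env, cams gives the robot as it stands.
- The arm moves only by the tool carry_out, never from a script. Its arguments are lists of equal length, an entry for each row: "grip": the closure, from -1 (fully open) to 1 (shut); "linear": the shift along the tool's x, y, z scaled (see below), a list of three; "turn": the turn about the tool's x scaled (see below). In form: {"grip": [grip, ...], "linear": [[tx, ty, tz], ...], "turn": [turn, ...]}. A call has 1 to 5 rows; each row shifts and turns the commanded pose from where the row before left it, along the tool's axes as they then stand; what a row does not reach is not made up. The controller multiplies each number of a shift by 0.5 m and each number of a turn by 180 degrees. A row lasts 1/10 s, in which the tool goes at most 50 mm and 8.59 degrees, less where a joint would pass 70% of its speed; a pose out of reach is approached as far as the arm can. A call with a number of a shift or a turn outside -1 to 1 is refused whole. A call with a gripper value outside its range is refused whole. The fingers move at their own pace and stop on an object; the grip force is fixed at half the most. Time passes only in rows, so rows that do not move let the fingers close. It gives the time, the measured TCP pose, the force and the opening at its end, in the units of the state.
- env.state(): the state, without advancing time (a new reading comes with each control period).
- cams.read_camera(name): name is "scene" or "top" or "wrist"; returns the picture (400x640x3 uint8, blue, green, red); there is no depth.
- cams.camera_info(name): a dict with "fx", "fy", "cx", "cy" (pixels), "view" (4x4, takes a point from world to camera coordinates). Camera axes: x right, y down, z forward; pixel columns grow to the right and rows downward; lengths in mm; the calibration is good to about 2 mm. The wrist camera is an equidistant fisheye: a pixel r from the principal point sees the ray r / f radians off the axis. A picture is of the moment at which its call begins: read the wrist's pose just before it. camera_info takes no time and is no camera call; for the wrist camera it gives the pose at the moment of the call.
- env.job_done(): hands the job in, once; it reports no verdict.
The state is a dict: "t": time; "joints": joint angles; "qvel": joint speeds; "tau": joint torques, N m; "eef_pos": TCP position; "tcp_rot": TCP orientation; "ft_force": force on the tool from outside, world axes, zero at the start; "moment": the same for the moment, N m; "opening": opening from 0.0 (shut) to 1.0 (fully open).
Only numpy, scipy, OpenCV 4.12 (cv2) and the standard library are available. Lean on these libraries where they do the work, as an engineer would, in place of code of your own. Each camera call takes 0.05 s, during which the arm holds its last target. There are 200 camera calls.

## Working session

There is one attempt and no reset: what is moved stays moved. The work goes in short steps, Python scripts to look and compute and a tool call to move; the robot and the scene stay as the last step left them, time stands still between calls to the robot, and variables do not carry over. Pictures are saved under pics/ and viewed, about 8 in all and at most 12, crops included, and the job is handed in when it is done.

Besides the shell and the picture viewer there is one more tool, called after "Request:" as a command line: name --pt "numbers of a row" for each row, then --argument value for the rest. carry_out: Moves the arm, as the interface text tells. Shifts and turns lie within -1 to 1; 1 stands for 0.5 m of shift or 180 degrees of turn. Its arguments: {"type":"object","properties":{"grip":{"type":"array"},"linear":{"type":"array"},"turn":{"type":"array"}},"required":["grip","linear","turn"]}

```bash
ls; mkdir -p pics; python3 - <<'E'
from cell import env,cams
import cv2,numpy as np
np.set_printoptions(precision=3,suppress=True)
s=env.state();print(s)
for n in("scene","top","wrist"):
    print(n,cams.camera_info(n)); cv2.imwrite(f"pics/{n}0.png",cams.read_camera(n))
E
```

```text
pics
{'t': 0.0, 'joints': array([-1.284,  0.492,  1.559, -0.   ,  1.092, -0.106]), 'qvel': array([ 0.002,  0.001, -0.   , -0.   ,  0.   ,  0.   ]), 'tau': array([  0.003, -61.264, -25.818,   0.069,   0.048,  -0.   ]), 'eef_pos': array([ 239.179, -577.181,  228.067]), 'tcp_rot': array([-1.633,  1.57 ,  1.901]), 'ft_force': array([ 0.196, -0.482,  0.16 ]), 'moment': array([ 0.01 , -0.001, -0.004]), 'opening': 0.9997509877145024}
scene {'fx': 446.65069339722857, 'fy': 446.65069339722857, 'cx': 314.4833510315458, 'cy': 198.00803742539668, 'view': array([[  -0.57 ,    0.821,   -0.018,  344.652],
       [   0.534,    0.354,   -0.768, -230.92 ],
       [  -0.624,   -0.448,   -0.64 , 1326.955],
       [   0.   ,    0.   ,    0.   ,    1.   ]])}
top {'fx': 433.9601133105893, 'fy': 433.9601133105893, 'cx': 320.09738773240747, 'cy': 198.5326416491997, 'view': array([[ -0.001,  -1.   ,   0.015,  -2.745],
       [ -0.996,  -0.   ,  -0.091, 594.105],
       [  0.091,  -0.015,  -0.996, 886.256],
       [  0.   ,   0.   ,   0.   ,   1.   ]])}
wrist {'fx': 309.70691628693146, 'fy': 309.70691628693146, 'cx': 315.7750456165303, 'cy': 198.4464564164761, 'view': array([[   0.382,   -0.924,   -0.   , -625.663],
       [  -0.899,   -0.371,    0.233,  -24.949],
       [  -0.216,   -0.089,   -0.972,  388.652],
       [   0.   ,    0.   ,    0.   ,    1.   ]])}
```

View pics/top0.png

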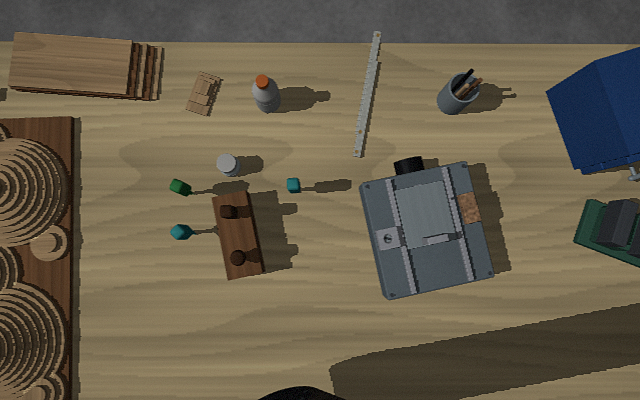

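View pics/scene0.png

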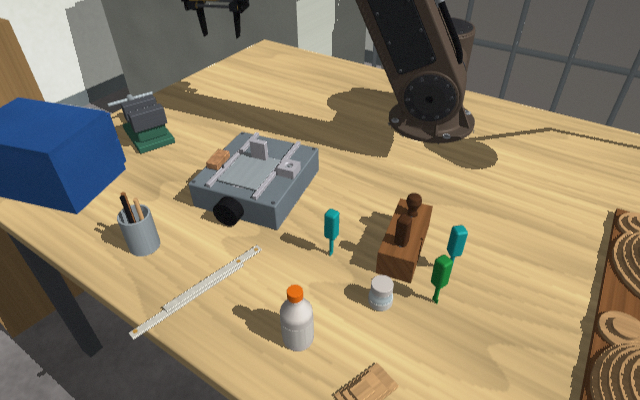

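```bash
python3 - <<'E'
import cv2,numpy as np
t=cv2.imread("pics/top0.png")
a=cv2.resize(t[150:310,350:505],None,fx=3.5,fy=3.5,interpolation=cv2.INTER_CUBIC)
b=cv2.resize(t[180:290,203:273],None,fx=3.5,fy=3.5,interpolation=cv2.INTER_CUBIC)
m=np.zeros((a.shape[0],a.shape[1]+b.shape[1],3),np.uint8);m[:,:a.shape[1]]=a;m[:b.shape[0],a.shape[1]:]=b
print(m.shape,a.shape);cv2.imwrite("pics/crop0.png",m)
E
```

```text
(560, 787, 3) (560, 542, 3)
```

View pics/crop0.png

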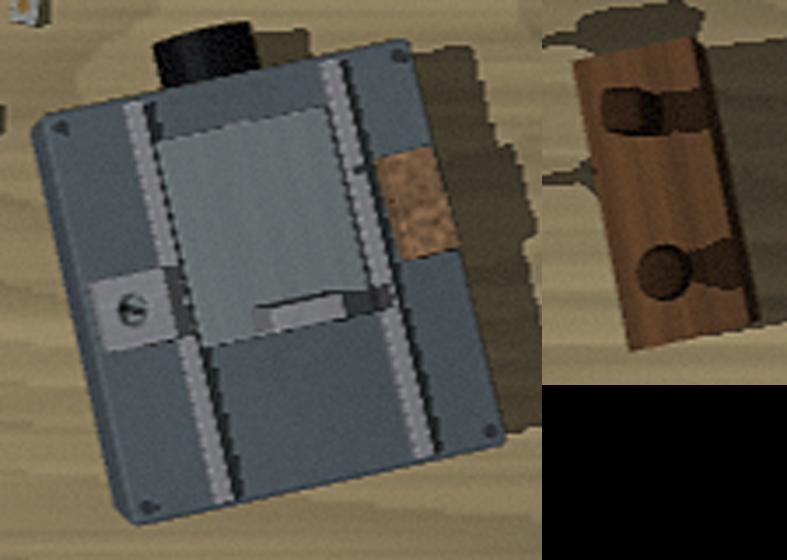

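```bash
cat > h.py <<'E'
import numpy as np,cv2
from scipy.spatial.transform import Rotation as R
from cell import env,cams
np.set_printoptions(precision=3,suppress=True)
def ray(info,uv):
    a=(np.atleast_2d(uv)-[info['cx'],info['cy']])/[info['fx'],info['fy']]
    return np.c_[a,np.ones(len(a))]
def rayw(info,uv):
    a=(np.atleast_2d(uv)-[info['cx'],info['cy']])/[info['fx'],info['fy']]
    r=np.linalg.norm(a,axis=1,keepdims=True); return np.c_[a/np.maximum(r,1e-9)*np.sin(r),np.cos(r)]
def toworld(info,uv,z,fish=False):
    d=(rayw if fish else ray)(info,uv); V=info['view']; d=d@V[:3,:3]; c=-V[:3,:3].T@V[:3,3]
    s=(np.asarray(z)-c[2])/d[:,2]; return c+d*np.reshape(s,(-1,1))
def proj(info,P,fish=False):
    V=info['view']; q=np.atleast_2d(P)@V[:3,:3].T+V[:3,3]
    if fish:
        rho=np.linalg.norm(q[:,:2],axis=1); th=np.arctan2(rho,q[:,2]); a=q[:,:2]/np.maximum(rho,1e-9)[:,None]*th[:,None]
    else: a=q[:,:2]/q[:,2:]
    return a*[info['fx'],info['fy']]+[info['cx'],info['cy']]
def fit2d(L,W):
    """yaw,t with W=R L+t"""
    l=L-L.mean(0);w=W-W.mean(0); y=np.arctan2((l[:,0]*w[:,1]-l[:,1]*w[:,0]).sum(),(l*w).sum())
    c,s=np.cos(y),np.sin(y);M=np.array([[c,-s],[s,c]]);t=W.mean(0)-M@L.mean(0)
    return y,t,np.linalg.norm(L@M.T+t-W,axis=1)
def tool():
    s=env.state(); return s, R.from_euler('xyz',s['tcp_rot']).as_matrix()
E
python3 - <<'E'
from h import *
T=cams.camera_info('top')
c=np.array([[38,118],[410,42],[505,438],[135,523]])/3.5+[350,150]
L=np.array([[120,110],[120,-110],[-120,-110],[-120,110]])
W=toworld(T,c,70)[:,:2];y,t,e=fit2d(L,W);print('box',y,t,e)
M=R.from_euler('z',y).as_matrix()[:2,:2]
print('screw pred',M@[0,85.5]+t,'meas',toworld(T,np.array([133,310])/3.5+[350,150],87))
print('tab meas',toworld(T,np.array([308,314])/3.5+[350,150],124))
c=(np.array([[574,60],[691,38],[752,325],[630,350]])-[542,0])/3.5+[203,180]
L=np.array([[85,35],[85,-35],[-85,-35],[-85,35]])
W=toworld(T,c,60)[:,:2];y,t,e=fit2d(L,W);print('rack',y,t,e)
M=R.from_euler('z',y).as_matrix()[:2,:2];print([M@[a,0]+t for a in(45,-45)])
print('driver top',toworld(T,(np.array([617,110])-[542,0])/3.5+[203,180],124))
W=cams.camera_info('wrist');s,m=tool();cw=-W['view'][:3,:3].T@W['view'][:3,3]
print('tool R',m,'\ncam in tool',m.T@(cw-s['eef_pos']),'\n',m.T@W['view'][:3,:3].T)
E
```

```text
box 0.21220680734036226 [ 528.295 -217.731] [2.294 4.26  4.155 3.359]
screw pred [ 510.287 -134.149] meas [[ 510.098 -134.804   87.   ]]
tab meas [[ 507.898 -222.239  124.   ]]
rack 0.21223737583084634 [517.865 163.927] [0.572 1.782 0.477 1.096]
[array([561.855, 173.407]), array([473.874, 154.448])]
driver top [[561.073 177.163 124.   ]]
tool R [[-0.     0.383 -0.924]
 [ 0.001 -0.924 -0.383]
 [-1.    -0.001 -0.   ]] 
cam in tool [-155.458    0.858  -65.801] 
 [[-0.001 -0.233  0.972]
 [ 1.    -0.001  0.   ]
 [ 0.001  0.972  0.233]]
```

Request:
carry_out --grip '[-1,-1,-1,-1,-1]' --pt "0 -0.05 -0.07" --pt "0 -0.05 -0.07" --pt "0 -0.05 -0.07" --pt "0 -0.05 -0.07" --pt "0 -0.05 -0.07" --turn '[0,0,0,0,0]'

```text
t: 0.65
eef_pos: [353.6, -393.4, 228.5]
tcp_rot: [-1.327, 1.571, 2.207]
ft_force: [0.7, -0.5, 0.4]
opening: 0.999
```

Request:
carry_out --grip '[-1,-1,-1,-1,-1]' --pt "0 -0.05 -0.07" --pt "0 -0.05 -0.07" --pt "0 -0.05 -0.07" --pt "0 -0.05 -0.07" --pt "0 -0.05 -0.07" --turn '[0,0,0,0,0]'

```text
t: 1.15
eef_pos: [467.5, -210.8, 228.6]
tcp_rot: [1.303, 1.571, -1.446]
ft_force: [0.6, 0.1, -0.3]
opening: 1.002
```

Request:
carry_out --grip '[-1,-1,-1,-1]' --pt "0 -0.05 -0.07" --pt "0 -0.05 -0.07" --pt "0 0 0" --pt "0 0 0" --turn '[0,0,0,0]'

```text
t: 1.55
eef_pos: [512.5, -138.8, 228.4]
tcp_rot: [-0.29, 1.57, -3.037]
ft_force: [-0.6, 0.7, 0.5]
opening: 1.001
```

```bash
python3 - <<'E'
from h import *
s,m=tool();print(s['eef_pos'],s['tcp_rot'],s['joints'],np.abs(s['qvel']).max())
W=cams.camera_info('wrist');im=cams.read_camera('wrist');cv2.imwrite('pics/w1.png',im)
p=proj(W,[[510,-134,87],[508,-222,124]],True);print(p)
u,v=p[0].astype(int)
a=cv2.resize(im,(400,250),interpolation=cv2.INTER_AREA)
b=cv2.resize(im[v-30:v+30,u-40:u+40],(800,600),interpolation=cv2.INTER_CUBIC)
cv2.imwrite('pics/w1c.png',b);print(u,v)
E
```

```text
[ 512.516 -138.813  228.376] [-0.29   1.57  -3.037] [-0.389  0.358  1.788 -0.     0.995  0.787] 0.03956309131991926
[[309.255 193.461]
 [396.39  240.211]]
309 193
```

View pics/w1.png

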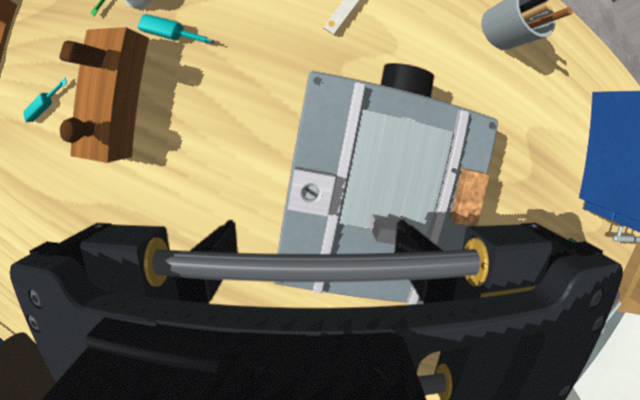

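View pics/w1c.png

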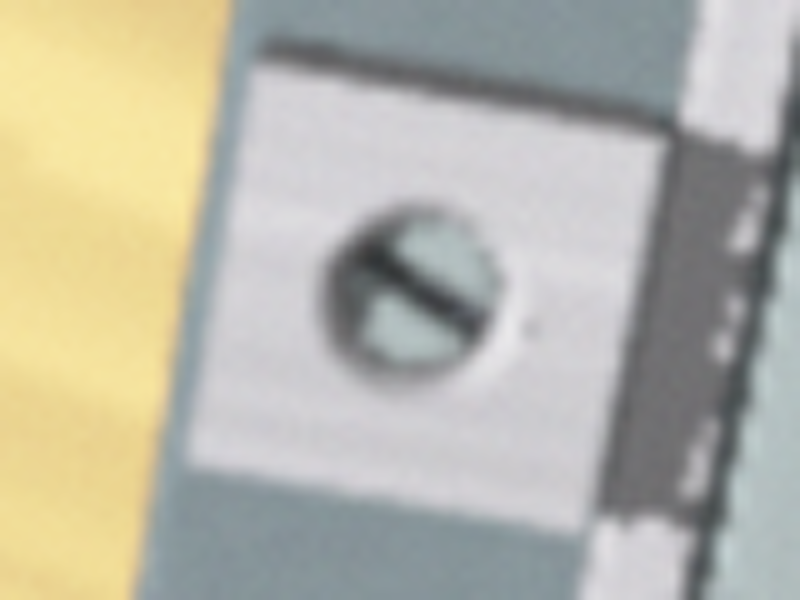

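```bash
python3 - <<'E'
from h import *
W=cams.camera_info('wrist')
f=lambda a:np.array(a)/10.-.45+[269,163]
B=toworld(W,f([[255,62],[668,133],[585,530],[188,465]]),92,True)
L=np.array([[20,20],[20,-20],[-20,-20],[-20,20]])
y,t,e=fit2d(L,B[:,:2]);print('boss',y,t,e)
S=toworld(W,f([[365,245],[482,325]]),87,True);d=S[0]-S[1];print('slot ang',np.arctan2(d[1],d[0]),S)
print('head',toworld(W,f([[418,294]]),[87.],True),toworld(W,f([[418,294]]),[92.],True))
for z,p in ((70,[[318,73],[497,124]]),): print('screws/corners',toworld(W,p,z,True))
E
```

```text
boss 0.21494112406727936 [ 512.146 -135.645] [0.166 0.289 0.383 0.358]
slot ang 1.3516306641872684 [[ 514.032 -128.587   87.   ]
 [ 510.992 -142.236   87.   ]]
head [[ 511.473 -135.239   87.   ]] [[ 512.515 -134.901   92.   ]]
screws/corners [[ 623.763  -96.927   70.   ]
 [ 662.284 -300.707   70.   ]]
```

Request:
carry_out --grip '[-1,-1,-1,-1,-1]' --pt "0 -0.077 -0.047" --pt "0 -0.077 -0.047" --pt "0 -0.077 -0.047" --pt "0 -0.077 -0.047" --pt "0 -0.077 -0.047" --turn '[0,0,0,0,0]'

```text
t: 2.1
eef_pos: [547.3, 83.4, 228.7]
tcp_rot: [1.47, 1.571, -1.281]
ft_force: [0.0, -0.6, 0.8]
opening: 0.999
```

Request:
carry_out --grip '[-1,-1,-1,-1]' --pt "0 -0.077 -0.047" --pt "0 -0.077 -0.047" --pt "0 0 0" --pt "0 0 0" --turn '[0,0,0,0]'

```text
t: 2.5
eef_pos: [561.2, 171.8, 228.3]
tcp_rot: [0.276, 1.57, -2.473]
ft_force: [-1.1, -0.5, -0.4]
opening: 0.998
```

```bash
python3 - <<'E'
from h import *
s,m=tool();print(s['eef_pos'],m,s['joints'],np.abs(s['qvel']).max())
W=cams.camera_info('wrist');im=cams.read_camera('wrist');cv2.imwrite('pics/w2.png',im)
p=proj(W,[[562,173.4,124],[562,173.4,60],[474,154.5,110]],True);print(p)
u,v=p[0].astype(int)
b=cv2.resize(im[v-60:v+60,u-80:u+80],(800,600),interpolation=cv2.INTER_CUBIC)
cv2.imwrite('pics/w2c.png',b);print(u,v)
E
```

```text
[561.206 171.784 228.274] [[-0.001  0.383 -0.924]
 [-0.001 -0.924 -0.383]
 [-1.     0.     0.001]] [ 0.185  0.437  1.655 -0.     1.05   1.363] 0.030535529409266658
[[313.214 200.755]
 [313.642 186.261]
 [297.409 283.154]]
313 200
```

View pics/w2c.png

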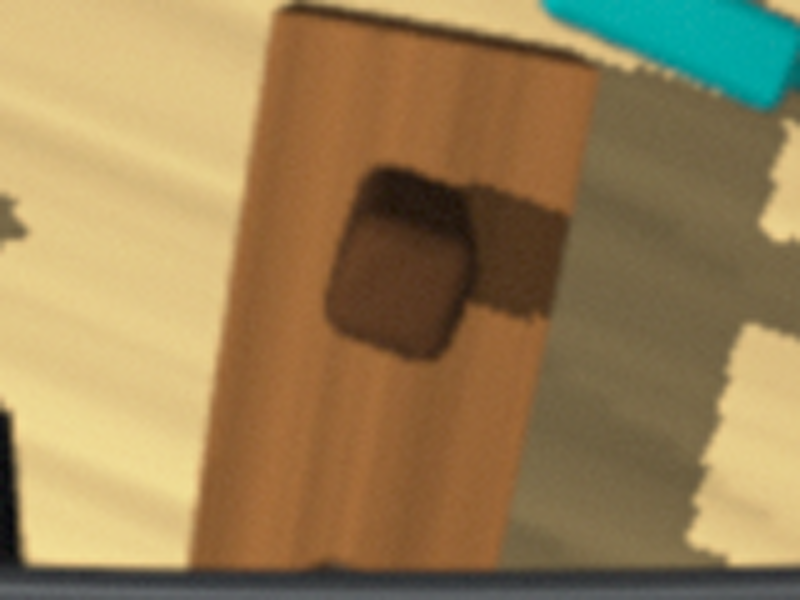

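```bash
python3 - <<'E'
from h import *
W=cams.camera_info('wrist')
f=lambda a:np.array(a)/5.-.4+[233,140]
E=toworld(W,f([[358,215],[326,310],[340,328],[425,358],[474,250],[440,350],[365,212],[465,235]]),124,True)[:,:2]
for i in range(0,8,2):
    d=E[i+1]-E[i];print(np.arctan2(d[1],d[0]),np.linalg.norm(d))
print('center',toworld(W,f([400,284]),124,True),E.mean(0))
c=f([[275,8],[598,62],[190,570],[495,570]])
E=toworld(W,c,60,True)[:,:2];print('rack edges',E,np.arctan2(*(E[0]-E[2])[::-1]),np.arctan2(*(E[1]-E[3])[::-1]))
M=R.from_euler('z',.212).as_matrix()[:2,:2]
print('hole', (E[0]+E[1])/2-M@[40,0], (E[0]+E[1])/2+[0,0]-M@[130,0])
s,m=tool();print(s['t'])
E
```

```text
-3.078528004978786 17.65962572026302
-1.5311354756719175 15.72771878560227
-3.064153284641791 18.70567735557871
-1.410237517249906 17.551763990418465
center [[565.36  174.634 124.   ]] [565.508 174.863]
rack edges [[596.128 216.096]
 [611.474 149.229]
 [470.779 188.557]
 [497.711 124.261]] 0.21626291567359812 0.21605479187840118
hole [564.696 174.246] [476.711 155.308]
2.55
```

Request:
carry_out --grip '[-1,-1,-1,-1]' --pt "0 -0.002 -0.0097" --pt "0 0 0" --pt "0 0 0" --pt "0 0 0" --turn '[0.033,0.033,0.033,0]'

```text
t: 2.95
eef_pos: [565.5, 173.2, 228.7]
tcp_rot: [1.174, 1.57, -1.89]
ft_force: [0.1, 0.5, -0.7]
opening: 0.999
```

Request:
carry_out --grip '[-1,-1,-1,-1,-1]' --pt "0.06 0 0" --pt "0.08 0 0" --pt "0.08 0 0" --pt "0.056 0 0" --pt "0 0 0" --turn '[0,0,0,0,0]'

```text
t: 3.45
eef_pos: [563.8, 173.6, 87.5]
tcp_rot: [0.133, 1.565, -2.925]
ft_force: [0.7, -0.1, 1.4]
opening: 1.0
```

Request:
carry_out --grip '[1,1,1,1,1]' --pt "0 0 0" --pt "0 0 0" --pt "0 0 0" --pt "0 0 0" --pt "0 0 0" --turn '[0,0,0,0,0]'

```text
t: 3.95
eef_pos: [565.6, 175.3, 91.3]
tcp_rot: [-3.107, 1.57, 0.117]
ft_force: [0.8, -0.2, -0.6]
opening: 0.634
```

Request:
carry_out --grip '[1,1,1,1,1]' --pt "0 0 0" --pt "0 0 0" --pt "0 0 0" --pt "0 0 0" --pt "0 0 0" --turn '[0,0,0,0,0]'

```text
t: 4.45
eef_pos: [565.4, 175.2, 90.6]
tcp_rot: [1.609, 1.571, -1.451]
ft_force: [0.3, -0.1, -0.5]
opening: 0.254
```

Request:
carry_out --grip '[1,1,1,1,1]' --pt "0 0 0" --pt "-0.02 0 0" --pt "-0.05 0 0" --pt "-0.07 0 0" --pt "-0.07 0 0" --turn '[0,0,0,0,0]'

```text
t: 4.95
eef_pos: [565.1, 175.2, 197.2]
tcp_rot: [0.279, 1.57, -2.781]
ft_force: [0.9, -0.2, -1.0]
opening: 0.258
```

Request:
carry_out --grip '[1,1,1,1]' --pt "-0.06 0 0" --pt "-0.03 0 0" --pt "0 0 0" --pt "0 0 0" --turn '[0,0,0,0]'

```text
t: 5.35
eef_pos: [565.0, 175.2, 240.4]
tcp_rot: [0.745, 1.571, -2.315]
ft_force: [0.6, -0.2, -1.0]
opening: 0.252
```

```bash
python3 - <<'E'
from h import *
s,m=tool();print(s['eef_pos'],m,s['joints'],s['opening'])
tip=s['eef_pos']+[0,0,-82]
out=[]
for n,fi in(('scene',0),('wrist',1),('top',0)):
    W=cams.camera_info(n);im=cams.read_camera(n);cv2.imwrite(f'pics/{n}3.png',im)
    p=proj(W,[tip,tip+[0,0,84]],fi);print(n,p)
    u,v=p[0].astype(int)
    c=cv2.copyMakeBorder(im,60,60,60,60,cv2.BORDER_CONSTANT)[v+60-(40 if n=='scene' else 45):v+60+(20 if n=='scene' else 45),u+60-20:u+60+20] 
    out.append(cv2.resize(c,(260,390 if n=='scene' else 585),interpolation=cv2.INTER_CUBIC))
m=np.zeros((585,780,3),np.uint8)
for i,o in enumerate(out): m[:o.shape[0],260*i:260*i+260]=o
cv2.imwrite('pics/c3.png',m)
E
```

```text
[565.005 175.154 240.415] [[-0.     0.082 -0.997]
 [-0.    -0.997 -0.082]
 [-1.     0.     0.   ]] [ 0.189  0.432  1.629 -0.     1.081  1.678] 0.25159495583845753
scene [[406.298 204.34 ]
 [412.034 165.913]]
wrist [[314.835 209.496]
 [314.535 251.668]]
top [[221.662 208.062]
 [210.572 204.449]]
```

View pics/c3.png

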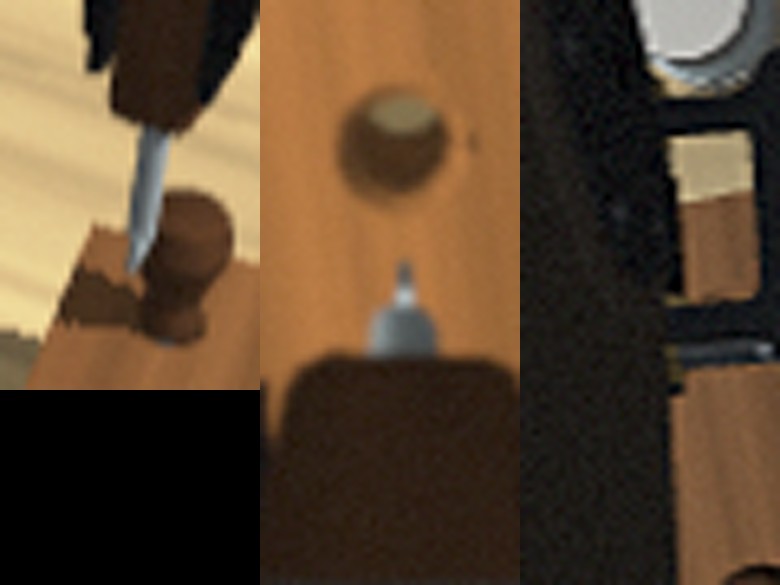

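Request:
carry_out --grip '[1,1,1,1,1]' --pt "0 0.05 0.0128" --pt "0 0.09 0.023" --pt "0 0.09 0.023" --pt "0 0.09 0.023" --pt "0 0.09 0.023" --turn '[0,0,0,0,0]'

```text
t: 6.0
eef_pos: [529.1, -34.9, 239.8]
tcp_rot: [-0.218, 1.569, 3.006]
ft_force: [0.3, 0.0, -0.8]
opening: 0.253
```

Request:
carry_out --grip '[1,1,1,1,1]' --pt "0 0.09 0.023" --pt "0 0.07 0.018" --pt "0 0.0406 0.0106" --pt "0 0 0" --pt "0 0 0" --turn '[0,0,0,-0.04,-0.045]'

```text
t: 6.5
eef_pos: [511.9, -136.3, 239.7]
tcp_rot: [-0.706, 1.569, 2.788]
ft_force: [0.0, 0.3, -0.8]
opening: 0.251
```

Request:
carry_out --grip '[1,1,1,1,1]' --pt "0.015 0 0" --pt "0.015 0 0" --pt "0.015 0 0" --pt "0.015 0 0" --pt "0.01 0 0" --turn '[-0.045,-0.045,-0.045,-0.045,-0.045]'

```text
t: 7.0
eef_pos: [512.0, -135.3, 204.3]
tcp_rot: [-1.408, 1.569, 2.795]
ft_force: [0.2, 1.1, -0.8]
opening: 0.256
```

Request:
carry_out --grip '[1,1,1,1,1]' --pt "0.01 0 0" --pt "0.01 0 0" --pt "0 0 0" --pt "0 0 0" --pt "0 0 0" --turn '[-0.045,-0.045,-0.004,0,0]'

```text
t: 7.5
eef_pos: [512.4, -135.5, 195.6]
tcp_rot: [-1.242, 1.571, -3.036]
ft_force: [0.1, 0.1, -0.4]
opening: 0.254
```

```bash
python3 - <<'E'
from h import *
s,m=tool();print(s['eef_pos'],m,s['joints'],s['opening'],s['ft_force'],s['moment'])
tip=s['eef_pos']+[0,0,-82.5]
W=cams.camera_info('wrist');im=cams.read_camera('wrist');cv2.imwrite('pics/w4.png',im)
p=proj(W,[tip,[512.1,-135.4,87],[512.1,-135.4,92]],1);print(p)
u,v=p[0].astype(int)
cv2.imwrite('pics/c4.png',cv2.resize(im[v-30:v+30,u-40:u+40],(800,600),interpolation=cv2.INTER_CUBIC));print(u,v)
E
```

```text
[ 512.386 -135.462  195.587] [[-0.     0.975 -0.221]
 [-0.    -0.221 -0.975]
 [-1.    -0.     0.   ]] [-0.383  0.396  1.83  -0.     0.916 -0.16 ] 0.25399807139004915 [ 0.119  0.077 -0.366] [-0.016 -0.06   0.041]
[[314.381 207.661]
 [314.172 199.856]
 [314.144 201.238]]
314 207
```

View pics/c4.png

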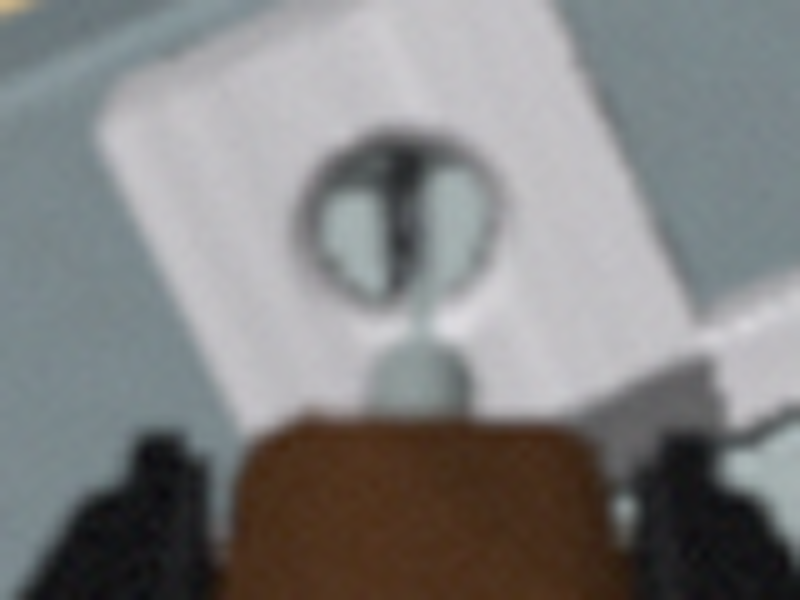

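Request:
carry_out --grip '[1,1,1,1]' --pt "0.015 -0.0024 -0.003" --pt "0.012 0 0" --pt "0 0 0" --pt "0 0 0" --turn '[0,0,0,0]'

```text
t: 7.95
eef_pos: [511.5, -133.7, 181.9]
tcp_rot: [-1.489, 1.57, 3.003]
ft_force: [-0.4, 0.1, -1.2]
opening: 0.253
```

```bash
python3 - <<'E'
from h import *
s,m=tool();print(s['eef_pos'],m,s['opening'],s['ft_force'])
tip=s['eef_pos']+[0,0,-82.5]
W=cams.camera_info('wrist');im=np.mean([cams.read_camera('wrist').astype(float) for _ in range(4)],0)
cv2.imwrite('pics/w5.png',im)
p=proj(W,[tip,tip+m@[0,0,-6],tip+m@[0,0,6]],1);print(p)
u,v=p[0].astype(int)
b=np.clip((im-30)*1.3,0,255).astype(np.uint8)[v-25:v+20,u-30:u+30]
cv2.imwrite('pics/c5.png',cv2.resize(b,(800,600),interpolation=cv2.INTER_LANCZOS4));print(u,v)
E
```

```text
[ 511.465 -133.675  181.912] [[-0.     0.976 -0.218]
 [ 0.    -0.218 -0.976]
 [-1.    -0.     0.   ]] 0.2530272247275341 [-0.416  0.07  -1.223]
[[314.415 207.648]
 [314.4   200.332]
 [314.431 214.872]]
314 207[ WARN:0@4.448] global loadsave.cpp:1063 imwrite_ Unsupported depth image for selected encoder is fallbacked to CV_8U.
```

View pics/c5.png

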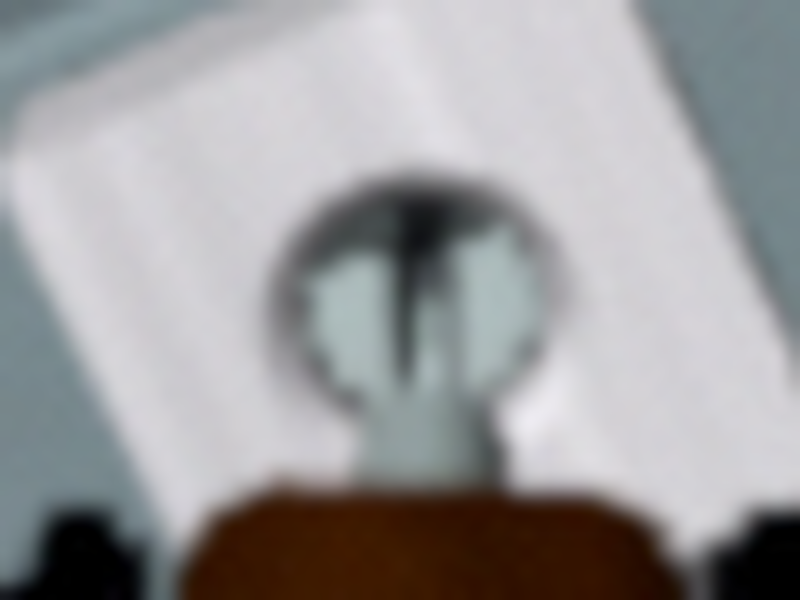

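Request:
carry_out --grip '[1,1,1,1,1]' --pt "0 -0.001 -0.002" --pt "0.008 0 0" --pt "0.006 0 0" --pt "0.004 0 0" --pt "0 0 0" --turn '[0,0,0,0,0]'

```text
t: 8.65
eef_pos: [511.1, -132.6, 172.7]
tcp_rot: [-1.644, 1.57, 2.848]
ft_force: [-0.2, -1.3, -0.8]
opening: 0.253
```

Request:
carry_out --grip '[1,1,1,1,1]' --pt "0.004 0 0" --pt "0.004 0 0" --pt "0.003 0 0" --pt "0 0 0" --pt "0 0 0" --turn '[0,0,0,0,0]'

```text
t: 9.15
eef_pos: [511.3, -132.6, 167.6]
tcp_rot: [0.551, 1.571, -1.24]
ft_force: [-0.2, -0.3, -1.1]
opening: 0.251
```

Request:
carry_out --grip '[1,1,1,1,1]' --pt "0.002 0 0" --pt "0.002 0 0" --pt "0.001 0 0" --pt "0 0 0" --pt "0 0 0" --turn '[0,0,0,0,0]'

```text
t: 9.65
eef_pos: [511.2, -132.6, 165.1]
tcp_rot: [0.39, 1.571, -1.4]
ft_force: [-0.6, -0.1, -0.3]
opening: 0.251
```

Request:
carry_out --grip '[1,1,1,1,1]' --pt "0 0 0" --pt "0 0 0" --pt "0 0 0" --pt "0 0 0" --pt "0 0 0" --turn '[-0.03,-0.03,-0.03,-0.03,0]'

```text
t: 10.15
eef_pos: [510.9, -132.7, 165.1]
tcp_rot: [-1.59, 1.57, -3.003]
ft_force: [-2.7, -2.1, 0.7]
opening: 0.257
```

```bash
python3 - <<'E'
from h import *
s,m=tool();print(s['eef_pos'],np.arctan2(m[1,1],m[0,1]),s['ft_force'],s['moment'],s['opening'])
E
```

```text
[ 510.851 -132.694  165.111] 0.1586376230235024 [-2.738 -2.112  0.712] [-0.307  0.504 -0.08 ] 0.25667431570627997
```

Request:
carry_out --grip '[1,1,1,1,1]' --pt "0 0 0" --pt "0 0 0" --pt "0 0 0" --pt "0 0 0" --pt "0 0 0" --turn '[-0.04,-0.04,-0.04,-0.04,-0.04]'

```text
t: 10.65
eef_pos: [510.5, -133.0, 165.1]
tcp_rot: [-2.004, 1.569, -2.787]
ft_force: [-6.8, -5.1, 1.1]
opening: 0.254
```

Request:
carry_out --grip '[1,1,1,1,1]' --pt "0 0 0" --pt "0 0 0" --pt "0 0 0" --pt "0 0 0" --pt "0 0 0" --turn '[-0.04,-0.04,-0.04,-0.04,-0.04]'

```text
t: 11.15
eef_pos: [510.6, -133.6, 165.1]
tcp_rot: [-2.144, 1.568, -2.298]
ft_force: [-5.1, -8.4, 0.2]
opening: 0.251
```

Request:
carry_out --grip '[1,1,1,1]' --pt "0 0 0" --pt "0 0 0" --pt "0 0 0" --pt "0 0 0" --turn '[-0.04,-0.04,-0.03,0]'

```text
t: 11.55
eef_pos: [511.1, -133.8, 165.2]
tcp_rot: [-1.847, 1.569, -1.658]
ft_force: [-3.9, -8.8, -0.8]
opening: 0.249
```

```bash
python3 - <<'E'
from h import *
s,m=tool();print(s['eef_pos'],np.arctan2(m[1,1],m[0,1]),s['ft_force'],s['moment'],s['opening'],s['joints'])
E
```

```text
[ 511.094 -133.791  165.189] 1.7600864671059582 [-3.932 -8.83  -0.811] [-2.065  0.668 -0.042] 0.24900374525155372 [-0.38   0.434  1.867 -0.003  0.84  -2.138]
```

Request:
carry_out --grip '[1,1,1,1,1]' --pt "0 -0.0018 -0.0014" --pt "0 0 0" --pt "0 0 0" --pt "0 0 0" --pt "0 0 0" --turn '[-0.02,-0.02,-0.02,-0.01,0]'

```text
t: 12.05
eef_pos: [510.9, -134.2, 165.2]
tcp_rot: [-1.53, 1.57, -1.124]
ft_force: [-0.8, -6.0, -1.5]
opening: 0.252
```

```bash
python3 - <<'E'
from h import *
s,m=tool();print(s['eef_pos'],np.arctan2(m[1,1],m[0,1]),s['ft_force'],s['moment'],s['opening'],s['joints'])
E
```

```text
[ 510.882 -134.208  165.205] 1.9772301330451154 [-0.823 -6.05  -1.509] [-1.137  0.138 -0.138] 0.2522327031738906 [-0.382  0.433  1.868 -0.001  0.84  -2.358]
```

Request:
carry_out --grip '[1,1,1,1,1]' --pt "0 -0.001 0" --pt "0 0 0" --pt "0 0 0" --pt "0 0 0" --pt "0 0 0" --turn '[-0.01,-0.01,-0.01,-0.01,0]'

```text
t: 12.55
eef_pos: [511.0, -134.3, 165.2]
tcp_rot: [-1.677, 1.57, -1.144]
ft_force: [-0.9, -3.7, -1.6]
opening: 0.254
```

```bash
python3 - <<'E'
from h import *
s,m=tool();print(s['eef_pos'],np.arctan2(m[1,1],m[0,1]),s['ft_force'],s['moment'],s['opening'],s['joints'])
E
```

```text
[ 510.984 -134.35   165.174] 2.102902393283615 [-0.939 -3.71  -1.629] [-0.907  0.179 -0.082] 0.25355448977608686 [-0.382  0.434  1.867 -0.001  0.841 -2.485]
```

Request:
carry_out --grip '[1,1,1,1,1]' --pt "0 0 0" --pt "0 0 0" --pt "0 0 0" --pt "0 0 0" --pt "0 0 0" --turn '[-0.01,-0.01,-0.01,-0.01,0]'

```text
t: 13.05
eef_pos: [511.0, -134.3, 165.2]
tcp_rot: [-1.756, 1.57, -1.098]
ft_force: [-0.6, -4.5, -1.2]
opening: 0.25
```

```bash
python3 - <<'E'
from h import *
s,m=tool();print(s['eef_pos'],np.arctan2(m[1,1],m[0,1]),s['ft_force'],s['moment'],s['opening'],s['joints'])
E
```

```text
[ 511.014 -134.324  165.163] 2.2286811112246 [-0.637 -4.519 -1.203] [-0.969  0.119 -0.048] 0.2501822586129553 [-0.382  0.434  1.867 -0.     0.841 -2.61 ]
```

Request:
carry_out --grip '[1,1,1,1]' --pt "-0.02 0 0" --pt "-0.03 0 0" --pt "-0.01 0 0" --pt "0 0 0" --turn '[0,0,0,0]'

```text
t: 13.45
eef_pos: [511.2, -133.9, 195.9]
tcp_rot: [-0.815, 1.569, -0.156]
ft_force: [-0.8, -1.5, -0.1]
opening: 0.253
```

```bash
python3 - <<'E'
from h import *
s,m=tool();print(s['eef_pos'],s['ft_force'],s['moment'])
tip=s['eef_pos']+[0,0,-82.5]
W=cams.camera_info('wrist');im=np.mean([cams.read_camera('wrist').astype(float) for _ in range(3)],0)
cv2.imwrite('pics/w6.png',im.astype(np.uint8))
print(proj(W,[tip,[511.5,-135,87]],1))
u,v=proj(W,[tip],1)[0].astype(int)
b=np.clip((im-30)*1.3,0,255).astype(np.uint8)[v-30:v+15,u-30:u+30]
cv2.imwrite('pics/c6.png',cv2.resize(b,(800,600),interpolation=cv2.INTER_LANCZOS4));print(u,v)
E
```

```text
[ 511.164 -133.887  195.903] [-0.764 -1.506 -0.08 ] [ 0.166 -0.066  0.013]
[[317.471 207.595]
 [316.127 199.246]]
317 207
```

View pics/c6.png

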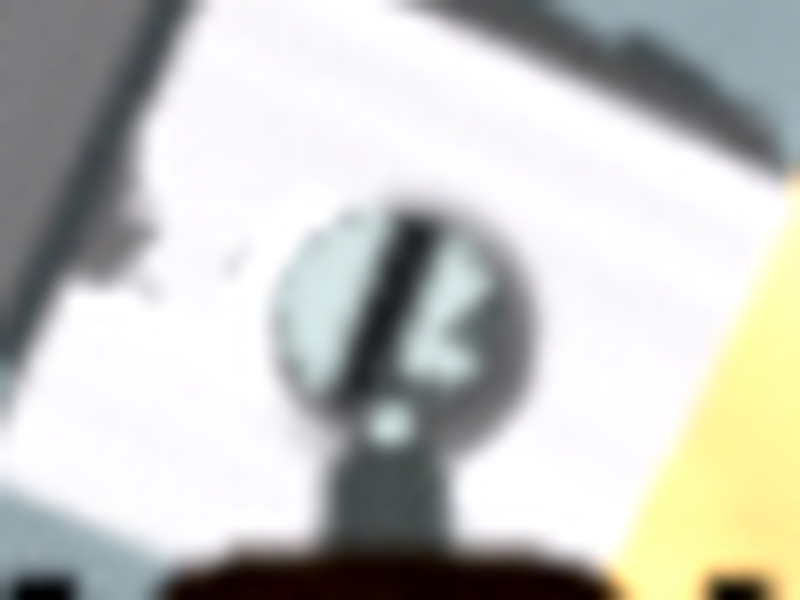

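Request:
carry_out --grip '[1,1,1,1,1]' --pt "-0.03 0 0" --pt "-0.03 0 0" --pt "-0.02 0 0" --pt "-0.008 0 0" --pt "0 0 0" --turn '[0.046,0.046,0.046,0.046,0]'

```text
t: 14.1
eef_pos: [510.9, -134.0, 239.1]
tcp_rot: [-0.172, 1.571, -0.092]
ft_force: [-0.1, -0.5, -1.1]
opening: 0.248
```

Request:
carry_out --grip '[1,1,1,1,1]' --pt "0 0.05 0.0129" --pt "0 0.09 0.0232" --pt "0 0.09 0.0232" --pt "0 0.09 0.0232" --pt "0 0.09 0.0232" --turn '[0,0,0,0,0]'

```text
t: 14.6
eef_pos: [546.7, 76.4, 238.4]
tcp_rot: [3.107, 1.57, -3.089]
ft_force: [0.5, -0.1, -1.8]
opening: 0.249
```

Request:
carry_out --grip '[1,1,1,1,1]' --pt "0 0.09 0.0232" --pt "0 0.07 0.0181" --pt "0 0.037 0.0096" --pt "0 0 0" --pt "0 0 0" --turn '[0,0,0,0,0]'

```text
t: 15.1
eef_pos: [563.8, 174.7, 238.2]
tcp_rot: [-2.888, 1.569, -2.803]
ft_force: [0.6, -0.1, -1.5]
opening: 0.25
```

```bash
python3 - <<'E'
from h import *
s,m=tool();print(s['eef_pos'],m,s['joints'],s['opening'])
d=np.array([565,174.8,181])-s['eef_pos'];print('tool units',m.T@d/500)
tip=s['eef_pos']+[0,0,-82.5]
W=cams.camera_info('wrist');im=cams.read_camera('wrist')
print(proj(W,[tip,[565,174.8,60]],1))
u,v=proj(W,[tip],1)[0].astype(int)
b=np.clip((im-20.)*1.5,0,255).astype(np.uint8)[v-40:v+20,u-40:u+40]
cv2.imwrite('pics/c7.png',cv2.resize(b,(640,480),interpolation=cv2.INTER_LANCZOS4));print(u,v)
E
```

```text
[563.798 174.745 238.223] [[-0.001 -0.085  0.996]
 [-0.001  0.996  0.085]
 [-1.    -0.    -0.001]] [ 0.189  0.432  1.634 -0.     1.077 -1.467] 0.2495760855277854
tool units [ 0.114 -0.     0.003]
[[316.88  207.12 ]
 [316.633 185.576]]
316 207
```

View pics/c7.png

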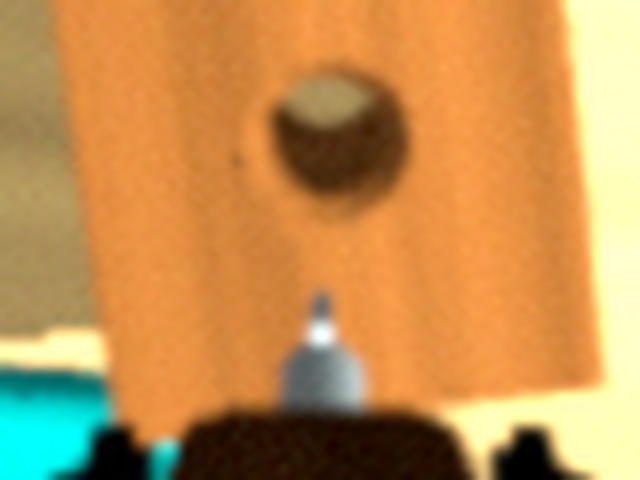

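Request:
carry_out --grip '[1,1,1,1,1]' --pt "0.05 0.004 0" --pt "0.06 0 0" --pt "0.04 0 0" --pt "0.026 0 0" --pt "0 0 0" --turn '[0,0,0,0,0]'

```text
t: 15.65
eef_pos: [563.5, 175.8, 149.7]
tcp_rot: [-2.984, 1.568, -2.902]
ft_force: [0.3, -0.6, -0.9]
opening: 0.25
```

Request:
carry_out --grip '[1,1,1,1,1]' --pt "0.01 0 0" --pt "0.01 0 0" --pt "0.01 0 0" --pt "0.01 0 0" --pt "0 0 0" --turn '[0,0,0,0,0]'

```text
t: 16.15
eef_pos: [563.3, 176.6, 130.5]
tcp_rot: [-2.982, 1.569, -2.901]
ft_force: [-1.9, 0.0, -2.8]
opening: 0.248
```

Request:
carry_out --grip '[1,1,1,1,1]' --pt "0.02 0 0" --pt "0.02 0 0" --pt "0.02 0 0" --pt "0.01 0 0" --pt "0 0 0" --turn '[0,0,0,0,0]'

```text
t: 16.65
eef_pos: [563.6, 176.7, 95.0]
tcp_rot: [-2.98, 1.569, -2.898]
ft_force: [-2.9, -0.8, -3.1]
opening: 0.252
```

Request:
carry_out --grip '[1,1,1,1,1]' --pt "0.003 0 0" --pt "0.002 0 0" --pt "0.002 0 0" --pt "0.001 0 0" --pt "0 0 0" --turn '[0,0,0,0,0]'

```text
t: 17.15
eef_pos: [563.7, 176.7, 92.4]
tcp_rot: [-2.865, 1.57, -2.783]
ft_force: [-6.1, -2.1, 1.1]
opening: 0.248
```

Request:
carry_out --grip '[1,1,1,1,1]' --pt "0 0 -0.003" --pt "0.002 0 0" --pt "0.001 0 0" --pt "0 0 0" --pt "0 0 0" --turn '[0,0,0,0,0]'

```text
t: 17.65
eef_pos: [562.9, 176.7, 90.7]
tcp_rot: [0.025, 1.57, 0.107]
ft_force: [-0.4, 0.0, -1.0]
opening: 0.254
```

Request:
carry_out --grip '[-1,-1,-1,-1,-1]' --pt "0 0 0" --pt "0 0 0" --pt "0 0 0" --pt "0 0 0" --pt "0 0 0" --turn '[0,0,0,0,0]'

```text
t: 18.15
eef_pos: [562.6, 176.6, 90.6]
tcp_rot: [-0.568, 1.571, -0.486]
ft_force: [-0.4, -0.1, -1.0]
opening: 0.613
```

Request:
carry_out --grip '[-1,-1,-1,-1,-1]' --pt "0 0 0" --pt "0 0 0" --pt "0 0 0" --pt "0 0 0" --pt "0 0 0" --turn '[0,0,0,0,0]'

```text
t: 18.65
eef_pos: [562.5, 176.6, 90.6]
tcp_rot: [-1.572, 1.571, -1.49]
ft_force: [0.3, -0.2, -0.8]
opening: 0.992
```

Request:
carry_out --grip '[-1,-1,-1,-1,-1]' --pt "-0.03 0 0" --pt "-0.07 0 0" --pt "-0.08 0 0" --pt "-0.08 0 0" --pt "-0.04 -0.03 -0.0067" --turn '[0,0,0,0,0]'

```text
t: 19.15
eef_pos: [561.1, 162.4, 244.0]
tcp_rot: [0.118, 1.566, 0.201]
ft_force: [0.1, 0.3, -0.2]
opening: 1.001
```

Request:
carry_out --grip '[-1,-1,-1,-1,-1]' --pt "0 -0.09 -0.0202" --pt "0 -0.09 -0.0202" --pt "0 -0.09 -0.0202" --pt "0 -0.09 -0.0202" --pt "0 -0.09 -0.0202" --turn '[0,0,0,0,0]'

```text
t: 19.65
eef_pos: [527.9, -68.6, 240.8]
tcp_rot: [-0.476, 1.57, -0.394]
ft_force: [1.0, 0.4, 0.6]
opening: 1.005
```

Request:
carry_out --grip '[-1,-1,-1,-1,-1]' --pt "0 -0.09 -0.0202" --pt "0 -0.09 -0.0202" --pt "0 -0.08 -0.018" --pt "0 -0.047 -0.0109" --pt "0 0 0" --turn '[0,0,0,0,0.0458]'

```text
t: 20.15
eef_pos: [505.8, -225.7, 240.5]
tcp_rot: [-1.508, 1.57, -1.573]
ft_force: [-1.0, -0.1, -0.3]
opening: 1.0
```

Request:
carry_out --grip '[-1,-1,-1,-1,-1]' --pt "0 0 0" --pt "0 0 0" --pt "0 0 0" --pt "0 0 0" --pt "0 0 0" --turn '[0.0458,0.0458,0.0458,0.0458,0.0458]'

```text
t: 20.65
eef_pos: [506.4, -222.7, 240.6]
tcp_rot: [-2.335, 1.571, -3.122]
ft_force: [0.0, 0.7, -0.3]
opening: 1.002
```

Request:
carry_out --grip '[-1,-1,-1,-1,-1]' --pt "0 0 0" --pt "0 0 0" --pt "0 0 0" --pt "0 0 0" --pt "0 0 0" --turn '[0.0458,0.0458,0.0458,0.0458,0]'

```text
t: 21.15
eef_pos: [506.4, -222.7, 240.6]
tcp_rot: [0.171, 1.571, -1.189]
ft_force: [-0.1, 0.8, 0.1]
opening: 1.002
```

```bash
python3 - <<'E'
from h import *
s,m=tool();print(s['eef_pos'],s['joints'],'phi',np.arctan2(m[1,1],m[0,1]))
d=np.array([507.8,-223.2,99])-s['eef_pos'];print('tool units',m.T@d/500)
W=cams.camera_info('wrist');im=cams.read_camera('wrist')
S=cams.camera_info('scene');sc=cams.read_camera('scene');T=cams.read_camera('top')
cv2.imwrite('pics/w8.png',im);cv2.imwrite('pics/s8.png',sc);cv2.imwrite('pics/t8.png',T)
p=proj(W,[[507.8,-223.2,124]],1)[0];print(p)
u,v=p.astype(int)
a=cv2.resize(im[v-60:v+60,u-50:u+50],(500,600),interpolation=cv2.INTER_CUBIC)
q=proj(S,[[564,175,90]])[0].astype(int);print(q)
b=cv2.resize(sc[q[1]-50:q[1]+50,q[0]-25:q[0]+25],(300,600),interpolation=cv2.INTER_CUBIC)
cv2.imwrite('pics/c8.png',np.hstack([a,b]));print(u,v)
E
```

```text
[ 506.403 -222.733  240.633] [-0.534  0.376  1.721 -0.     1.044 -0.745] phi 0.21157761390750615
tool units [0.283 0.003 0.001]
[316.264 198.034]
[402 231]
316 198
```

View pics/c8.png

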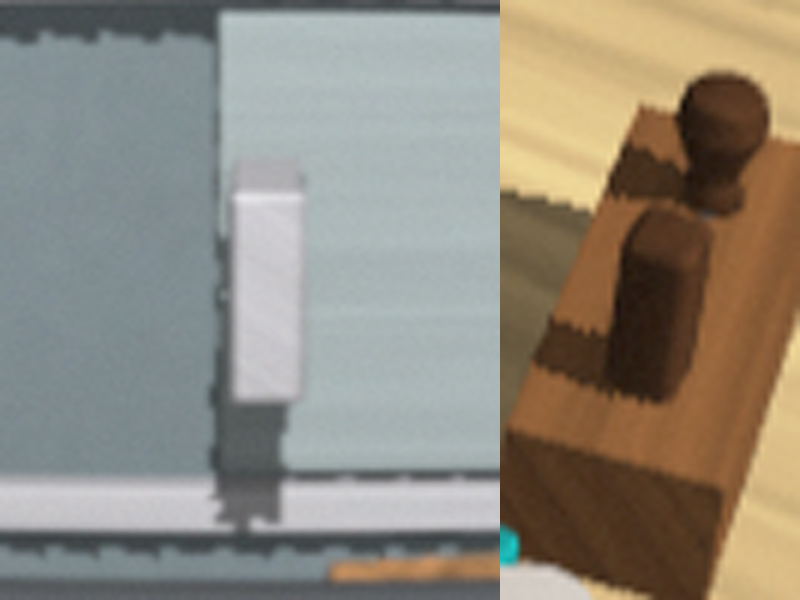

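Request:
carry_out --grip '[-1,-1,-1,-1,-1]' --pt "0.05 0.0066 0.001" --pt "0.08 0 0" --pt "0.08 0 0" --pt "0.05 0 0" --pt "0.023 0 0" --turn '[0,0,0,0,0]'

```text
t: 21.8
eef_pos: [509.0, -222.2, 97.0]
tcp_rot: [-2.297, 1.568, 2.631]
ft_force: [0.5, -0.6, 0.0]
opening: 0.997
```

Request:
carry_out --grip '[1,1,1,1,1]' --pt "0 0 0" --pt "0 0 0" --pt "0 0 0" --pt "0 0 0" --pt "0 0 0" --turn '[0,0,0,0,0]'

```text
t: 22.3
eef_pos: [510.0, -222.7, 100.0]
tcp_rot: [0.765, 1.569, -0.592]
ft_force: [-0.7, -0.2, 0.3]
opening: 0.635
```

Request:
carry_out --grip '[1,1,1,1,1]' --pt "0 0 0" --pt "0 0 0" --pt "0 0 0" --pt "0 0 0" --pt "0 0 0" --turn '[0,0,0,0,0]'

```text
t: 22.8
eef_pos: [509.8, -222.6, 99.1]
tcp_rot: [-1.364, 1.571, -2.721]
ft_force: [-0.4, -0.3, -0.4]
opening: 0.212
```

Request:
carry_out --grip '[1,1,1]' --pt "0 0 0" --pt "0 0 0" --pt "0 0 0" --turn '[0,0,0]'

```text
t: 23.1
eef_pos: [509.5, -222.6, 99.1]
tcp_rot: [-1.984, 1.57, 2.942]
ft_force: [-2.5, -0.8, 1.4]
opening: 0.145
```

Request:
carry_out --grip '[1,1,1,1,1]' --pt "0 0 0" --pt "0 -0.01 0" --pt "0 -0.01 0" --pt "0 -0.01 0" --pt "0 0 0" --turn '[0,0,0,0,0]'

```text
t: 23.6
eef_pos: [495.5, -225.6, 99.1]
tcp_rot: [1.264, 1.569, -0.093]
ft_force: [3.4, 1.6, -2.2]
opening: 0.145
```

Request:
carry_out --grip '[1,1,1,1,1]' --pt "0 -0.012 0" --pt "0 -0.015 0" --pt "0 -0.012 0" --pt "0 -0.01 0" --pt "0 0 0" --turn '[0,0,0,0,0]'

```text
t: 24.1
eef_pos: [471.4, -230.8, 99.1]
tcp_rot: [1.402, 1.57, 0.045]
ft_force: [1.8, 2.4, -1.3]
opening: 0.146
```

```bash
python3 - <<'E'
from h import *
s,m=tool();d=s['eef_pos']-[509.5,-222.6,99.1];print(s['eef_pos'],s['ft_force'],m.T@d,s['opening'])
E
```

```text
[ 471.422 -230.752   99.083] [ 1.78   2.434 -1.307] [ -0.025 -38.941  -0.098] 0.14599053466599018
```

Request:
carry_out --grip '[1,1,1,1]' --pt "0 -0.002 0" --pt "0 0 0" --pt "0 0 0" --pt "0 0 0" --turn '[0,0,0,0]'

```text
t: 24.5
eef_pos: [470.9, -230.9, 99.1]
tcp_rot: [1.348, 1.569, -0.01]
ft_force: [6.2, 4.1, -2.6]
opening: 0.145
```

```bash
python3 - <<'E'
from h import *
s,m=tool();d=s['eef_pos']-[509.5,-222.6,99.1];print(s['eef_pos'],s['ft_force'],m.T@d,s['opening'])
E
```

```text
[ 470.912 -230.881   99.077] [ 6.229  4.114 -2.56 ] [ -0.031 -39.466  -0.085] 0.14528957158592404
```

Request:
carry_out --grip '[-1,-1,-1,-1,-1]' --pt "0 0 0" --pt "0 0 0" --pt "0 0 0" --pt "0 0 0" --pt "0 0 0" --turn '[0,0,0,0,0]'

```text
t: 25.0
eef_pos: [470.2, -231.2, 99.2]
tcp_rot: [-0.14, 1.571, -1.497]
ft_force: [0.4, 0.2, 0.2]
opening: 0.51
```

Request:
carry_out --grip '[-1,-1,-1,-1,-1]' --pt "0 0 0" --pt "0 0 0" --pt "0 0 0" --pt "0 0 0" --pt "-0.03 0 0" --turn '[0,0,0,0,0]'

```text
t: 25.5
eef_pos: [469.6, -230.8, 113.0]
tcp_rot: [-2.342, 1.568, 2.584]
ft_force: [-0.2, 0.1, -0.7]
opening: 0.933
```

Request:
carry_out --grip '[-1,-1,-1,-1,-1]' --pt "-0.07 0 0" --pt "-0.08 0 0" --pt "-0.07 0 0" --pt "-0.03 0.073 0" --pt "0 0 0" --turn '[0,0,0,0,0]'

```text
t: 26.0
eef_pos: [508.9, -223.5, 241.8]
tcp_rot: [0.882, 1.565, -0.474]
ft_force: [-1.0, -0.8, -0.0]
opening: 1.003
```

```bash
python3 - <<'E'
from h import *
s,m=tool();print(s['t'],s['eef_pos'],'phi',np.arctan2(m[1,1],m[0,1]),s['qvel'].max())
W=cams.camera_info('wrist');im=np.mean([cams.read_camera('wrist').astype(float) for _ in range(2)],0).astype(np.uint8);cv2.imwrite('pics/w9.png',im)
o=cv2.imread('pics/w8.png')
# row profiles: plate front edge & tab edges in old, new (grey)
g=lambda a,r0,r1:cv2.cvtColor(a,cv2.COLOR_BGR2GRAY)[r0:r1].mean(0)
print(proj(W,[[507.8,-223.2,124],[507.8-39.1,-223.2-8.4,124]],1))
r=(u0:=0)
cv2.imwrite('pics/c9.png',np.vstack([cv2.resize(a[135:235,215:415],(600,300),interpolation=cv2.INTER_CUBIC) for a in(o,im)]))
E
```

```text
26.0 [ 508.856 -223.471  241.774] phi 0.21447128524865092 0.11198992801248271
[[313.19  195.968]
 [269.348 195.948]]
```

```bash
python3 - <<'E'
from h import *
s,m=tool();print(s['eef_pos'],np.abs(s['qvel']).max())
W=cams.camera_info('wrist');im=np.mean([cams.read_camera('wrist').astype(float) for _ in range(4)],0);cv2.imwrite('pics/w10.png',im.astype(np.uint8))
o=cv2.imread('pics/w8.png').astype(float)
# old camera pose: same orientation, shifted by TCP difference
Wo={k:(v.copy() if hasattr(v,'copy') else v) for k,v in W.items()}
Wo['view'][:3,3]+=W['view'][:3,:3]@(s['eef_pos']-np.array([506.403,-222.733,240.633]))
M=R.from_euler('z',.213).as_matrix(); O=np.array([529.3,-218.5,0])
box=lambda p:(p-O)@M
def edges(I,info,bx0,bx1,by,z,sgn,w=4):
    """strongest grey step along box x, averaged over by +-w; returns box x of it"""
    xs=np.arange(bx0,bx1,.25); acc=0
    for b in np.arange(by-w,by+w+.1,1):
        uv=proj(info,np.c_[xs,np.full_like(xs,b),np.full_like(xs,z)]@M.T+O,1).astype(np.float32)
        acc=acc+cv2.remap(I.mean(2).astype(np.float32),uv[:,0][None],uv[:,1][None],cv2.INTER_LINEAR)[0]
    g=np.gradient(cv2.GaussianBlur(acc[None],(9,1),1.5)[0]); i=np.argmax(sgn*g); return xs[i],g[i]
for n,I,info,o0 in(('old',o,Wo,0),('new',im,W,-40)):
    print(n,'plate front',[edges(I,info,-45+o0,-18+o0,y,77,1) for y in(-30,30,40)],
     'tab L/R',edges(I,info,-40+o0,-16+o0,0,124,1,8),edges(I,info,-25+o0,-5+o0,0,124,-1,8))
    print('plate rear',[(edges(I,info,75+o0,105+o0,y,77,-1),edges(I,info,75+o0,105+o0,y,77,1)) for y in(-40,-30,0,30,40)],'boss',edges(I,info,-30,-10,85,92,1),edges(I,info,10,30,85,92,-1))
    print('pin',proj(info,[M@[50,-58,80]+O,M@[50,-58,88]+O],1))
E
```

```text
[ 505.831 -223.05   238.935] 0.034422020122798595
old plate front [(np.float64(-26.25), np.float32(67.91937)), (np.float64(-29.0), np.float32(71.79132)), (np.float64(-28.75), np.float32(82.00983))] tab L/R (np.float64(-25.75), np.float32(183.46277)) (np.float64(-13.75), np.float32(-62.566162))
plate rear [((np.float64(89.75), np.float32(-26.579773)), (np.float64(78.5), np.float32(39.37787))), ((np.float64(89.75), np.float32(-44.53479)), (np.float64(96.75), np.float32(2.6449585))), ((np.float64(89.75), np.float32(-33.522095)), (np.float64(87.0), np.float32(1.454834))), ((np.float64(90.0), np.float32(-39.93817)), (np.float64(97.0), np.float32(1.9614258))), ((np.float64(89.75), np.float32(-33.064636)), (np.float64(98.75), np.float32(6.398987)))] boss (np.float64(-19.25), np.float32(107.509155)) (np.float64(20.5), np.float32(-65.316956))
pin [[381.139 239.713]
 [382.586 242.353]]
new plate front [(np.float64(-71.75), np.float32(45.505676)), (np.float64(-67.0), np.float32(38.89868)), (np.float64(-67.25), np.float32(40.61499))] tab L/R (np.float64(-64.0), np.float32(120.5332)) (np.float64(-51.25), np.float32(-165.60803))
plate rear [((np.float64(51.0), np.float32(-15.96698)), (np.float64(42.0), np.float32(0.81121826))), ((np.float64(51.75), np.float32(-72.346924)), (np.float64(63.75), np.float32(20.65686))), ((np.float64(52.0), np.float32(-117.10196)), (np.float64(56.5), np.float32(1.7800484))), ((np.float64(52.0), np.float32(-92.34451)), (np.float64(64.0), np.float32(16.97055))), ((np.float64(51.5), np.float32(-13.168457)), (np.float64(53.5), np.float32(1.3396606)))] boss (np.float64(-18.5), np.float32(108.008606)) (np.float64(21.5), np.float32(-60.307312))
pin [[382.003 240.094]
 [383.475 242.755]]
```

Request:
carry_out --grip '[-1,-1,-1,-1,-1]' --pt "0 -0.073 0" --pt "0.06 0 0" --pt "0.08 0 0" --pt "0.08 0 0" --pt "0.06 0 0" --turn '[0,0,0,0,0]'

```text
t: 26.8
eef_pos: [469.0, -230.9, 96.9]
tcp_rot: [-2.316, 1.569, 2.61]
ft_force: [0.3, -1.2, -0.7]
opening: 0.999
```

Request:
carry_out --grip '[1,1,1,1,1]' --pt "0 0 0" --pt "0 0 0" --pt "0 0 0" --pt "0 0 0" --pt "0 0 0" --turn '[0,0,0,0,0]'

```text
t: 27.3
eef_pos: [470.6, -231.4, 100.3]
tcp_rot: [0.746, 1.569, -0.611]
ft_force: [0.1, -0.2, -0.0]
opening: 0.637
```

Request:
carry_out --grip '[1,1,1,1,1]' --pt "0 0 0" --pt "0 0 0" --pt "0 0 0" --pt "0 0 0" --pt "0 0 0" --turn '[0,0,0,0,0]'

```text
t: 27.8
eef_pos: [470.2, -231.1, 99.1]
tcp_rot: [-1.397, 1.571, -2.754]
ft_force: [-0.3, 0.6, 0.4]
opening: 0.212
```

Request:
carry_out --grip '[1,1,1,1,1]' --pt "0 0 0" --pt "0 0 0" --pt "0 0 0" --pt "0 0 0" --pt "0 0 0" --turn '[0,0,0,0,0]'

```text
t: 28.3
eef_pos: [470.4, -231.1, 99.1]
tcp_rot: [1.098, 1.57, -0.259]
ft_force: [4.9, 1.5, -2.8]
opening: 0.147
```

```bash
python3 - <<'E'
from h import *
s,m=tool();d=s['eef_pos']-[509.5,-222.6,99.1];print(s['eef_pos'],s['ft_force'],m.T@d,s['opening'])
E
```

```text
[ 470.423 -231.113   99.12 ] [ 4.916  1.52  -2.832] [ -0.037 -39.993   0.038] 0.14693406533244233
```

Request:
carry_out --grip '[1,1,1,1]' --pt "0 -0.0014 0" --pt "0 0 0" --pt "0 0 0" --pt "0 0 0" --turn '[0,0,0,0]'

```text
t: 28.7
eef_pos: [470.0, -231.2, 99.1]
tcp_rot: [1.192, 1.57, -0.166]
ft_force: [7.4, 3.1, -3.5]
opening: 0.145
```

```bash
python3 - <<'E'
from h import *
s,m=tool();d=s['eef_pos']-[509.5,-222.6,99.1];print(s['eef_pos'],s['ft_force'],m.T@d,s['opening'])
E
```

```text
[ 470.043 -231.225   99.11 ] [ 7.376  3.11  -3.473] [ -0.048 -40.388   0.066] 0.14458487889533284
```

Request:
carry_out --grip '[-1,-1,-1,-1,-1]' --pt "0 0 0" --pt "0 0 0" --pt "0 0 0" --pt "0 0 0" --pt "0 0 0" --turn '[0,0,0,0,0]'

```text
t: 29.2
eef_pos: [469.4, -231.3, 99.2]
tcp_rot: [-1.407, 1.571, -2.764]
ft_force: [0.7, 0.4, 0.1]
opening: 0.509
```

Request:
carry_out --grip '[-1,-1,-1,-1,-1]' --pt "0 0 0" --pt "0 0 0" --pt "0 0 0" --pt "0 0 0" --pt "-0.03 0 0" --turn '[0,0,0,0,0]'

```text
t: 29.7
eef_pos: [468.9, -230.9, 113.0]
tcp_rot: [-2.346, 1.568, 2.58]
ft_force: [-0.7, 1.1, -0.0]
opening: 0.931
```

Request:
carry_out --grip '[-1,-1,-1,-1,-1]' --pt "-0.07 0 0" --pt "-0.08 0 0" --pt "-0.07 0 0" --pt "-0.03 0.073 0" --pt "0 0 0" --turn '[0,0,0,0,0]'

```text
t: 30.2
eef_pos: [508.2, -223.6, 241.7]
tcp_rot: [0.881, 1.565, -0.475]
ft_force: [-1.0, -0.8, -0.6]
opening: 1.001
```

Request:
carry_out --grip '[-1,-1]' --pt "0 0 0" --pt "0 0 0" --turn '[0,0]'

```text
t: 30.4
eef_pos: [504.4, -223.3, 238.3]
tcp_rot: [-2.23, 1.569, 2.696]
ft_force: [-0.4, 0.2, -0.5]
opening: 0.999
```

```bash
python3 - <<'E'
from h import *
s,m=tool();print(s['t'],s['eef_pos'],np.abs(s['qvel']).max())
W=cams.camera_info('wrist');im=np.mean([cams.read_camera('wrist').astype(float) for _ in range(4)],0)
M=R.from_euler('z',.213).as_matrix(); O=np.array([529.3,-218.5,0])
def edges(I,info,bx0,bx1,by,z,sgn,w=4):
    xs=np.arange(bx0,bx1,.25); acc=0
    for b in np.arange(by-w,by+w+.1,1):
        uv=proj(info,np.c_[xs,np.full_like(xs,b),np.full_like(xs,z)]@M.T+O,1).astype(np.float32)
        acc=acc+cv2.remap(I.mean(2).astype(np.float32),uv[:,0][None],uv[:,1][None],cv2.INTER_LINEAR)[0]
    g=np.gradient(cv2.GaussianBlur(acc[None],(9,1),1.5)[0]); i=np.argmax(sgn*g); return float(xs[i])
print('front',[edges(im,W,-85,-58,y,77,1) for y in(30,40)],'tab',edges(im,W,-80,-56,0,124,1,8),edges(im,W,-65,-45,0,124,-1,8),
 'rear',[edges(im,W,35,65,y,77,-1) for y in(-40,-30,0,30,40)],'boss',edges(im,W,-30,-10,85,92,1),edges(im,W,10,30,85,92,-1))
# pin: dark blob on the rail near its projected place
p=proj(W,[M@[50,-58,84]+O],1)[0]
xs=np.arange(35,66,1.)
for by in(-60,-58,-56):
    uv=proj(W,np.c_[xs,np.full_like(xs,by),np.full_like(xs,82)]@M.T+O,1).astype(np.float32)
    print(by,cv2.remap(im.mean(2).astype(np.float32),uv[:,0][None],uv[:,1][None],cv2.INTER_LINEAR)[0].astype(int))
# rack and bystanders: top image vs start
T0=cv2.imread('pics/top0.png').astype(float);T=np.mean([cams.read_camera('top').astype(float) for _ in range(2)],0)
for n,(r0,r1,c0,c1) in dict(driver=(198,225,215,245),awl=(246,270,228,252),glue=(150,180,212,245),sand=(188,226,454,486)).items():
    print(n,np.abs(T-T0)[r0:r1,c0:c1].mean())
E
```

```text
30.4 [ 504.356 -223.327  238.256] 0.005109723612154979
front [-68.5, -69.25] tab -65.75 -53.0 rear [64.0, 50.5, 50.25, 50.0, 49.75] boss -19.25 20.75
-60 [202 202 202 203 203 203 203 206 208 210 211 208 191 150 105  91  90  96
 120 157 190 205 206 205 206 206 198 164 102  43  19]
-58 [203 203 203 203 203 203 204 203 204 204 203 195 168 124  83  75  86 104
 137 172 194 202 203 203 203 204 196 157  99  49  21]
-56 [201 200 200 200 200 200 201 201 200 201 199 190 167 134 108 105 125 160
 184 195 199 200 200 200 201 202 193 151  94  46  21]
driver 9.672633744855966
awl 6.372685185185185
glue 17.3023569023569
sand 38.778645833333336
```

Request:
carry_out --grip '[-1,-1,-1,-1,-1]' --pt "0 -0.055 0.048" --pt "0 -0.055 0.048" --pt "0 -0.055 0.048" --pt "0 -0.055 0.048" --pt "0 -0.055 0.048" --turn '[0,0,0,0,0]'

```text
t: 31.2
eef_pos: [395.1, -371.0, 239.1]
tcp_rot: [-0.187, 1.571, -1.544]
ft_force: [0.4, 0.2, 0.9]
opening: 0.999
```

Request:
carry_out --grip '[-1,-1,-1,-1,-1]' --pt "0 -0.055 0.048" --pt "0 -0.055 0.048" --pt "0 -0.055 0.048" --pt "0 -0.055 0.048" --pt "0 0 0" --turn '[0,0,0,0,0]'

```text
t: 31.7
eef_pos: [306.7, -489.9, 238.7]
tcp_rot: [-0.871, 1.57, -2.231]
ft_force: [-0.2, 0.1, -0.5]
opening: 1.002
```

```bash
python3 - <<'E'
from h import *
s,m=tool();print(s['t'],s['eef_pos'],s['ft_force'])
T0=cv2.imread('pics/top0.png');T=cams.read_camera('top');S0=cv2.imread('pics/scene0.png');S=cams.read_camera('scene')
def mt(n,A,B,r0,r1,c0,c1):
    k=12;r=cv2.matchTemplate(B[r0-k:r1+k,c0-k:c1+k],A[r0:r1,c0:c1],cv2.TM_CCOEFF_NORMED);_,v,_,l=cv2.minMaxLoc(r);print(n,round(v,3),(l[0]-k,l[1]-k))
mt('driver',T0,T,198,225,215,245);mt('awl',T0,T,246,270,228,252);mt('glue',T0,T,150,180,212,245);mt('sand',T0,T,188,226,454,486);mt('screws box',T0,T,225,250,375,400)
mt('driver sc',S0,S,208,255,390,418);mt('awl sc',S0,S,190,215,402,425);mt('glue sc',S0,S,272,312,365,398);mt('sand sc',S0,S,146,170,203,232)
E
```

```text
31.7 [ 306.678 -489.941  238.748] [-0.157  0.141 -0.51 ]
driver 0.951 (0, -1)
awl 0.975 (0, 0)
glue 0.785 (0, 0)
sand 0.993 (0, 0)
screws box 0.884 (0, 0)
driver sc 0.973 (0, 0)
awl sc 0.999 (0, 0)
glue sc 0.756 (0, 0)
sand sc 0.998 (0, 0)
```

```bash
python3 - <<'E'
from h import *
T0=cv2.imread('pics/top0.png').astype(int);T=cams.read_camera('top').astype(int);t8=cv2.imread('pics/t8.png').astype(int)
for I in(T0,t8,T): print(I.mean(2)[150:182:3,212:262:4].astype(int))
E
```

```text
[[115 115 118 119 114 120 118 117 120 118 118 115 113]
 [119 120 118 124 119 120 120 123 121 122 122 121 119]
 [117 118 133 131 130 119 133  49  86  47  49  51 127]
 [113 116 129 134 129 132  54  58  52  54  54  55  52]
 [115 123 134 134 132 133  35  53  54  59  56  53  53]
 [105 118 135 135 133 134  44  50  52  53  52  49  51]
 [109 107 138 136 137 135  63  49  51  50  50  52  49]
 [111 109 110 147 128  42  63  56  51  53  53  48  77]
 [115 111 112 127  88  62  46  53  51 121 108 110 108]
 [106 107 106 105 109 112 112 113 108 106 105 103 102]
 [ 99 103 105 102 105 109 110  41 108 101 101 101 100]]
[[ 28  60  62  57 130 130 130 128 132 128 127 129 128]
 [ 26  65  62 118 129 135 134 132 133 132 135 135 133]
 [ 26  64 157 147 147 129 144  56  98  54  55  60 142]
 [ 61  70 149 145 148 145  60  63  63  64  63  65  60]
 [ 62 108 150 148 147 146  47  61  63  62  65  62  62]
 [ 51  75 152 151 148 148  50  56  53  64  58  52  58]
 [125 119 150 149 147 149  69  54  63  56  59  59  55]
 [126 123 127 161 143  49  74  57  59  58  58  58  87]
 [123 124 121 144  97  71  53  61  58 135 123 124 117]
 [117 117 122 119 120 127 126 121 124 120 119 117 117]
 [113 116 112 117 113 112 114 116  80  81  81  77  78]]
[[ 32  54  60  54 119 120 118 120 121 118 117 121 116]
 [ 25  61  54 104 121 121 122 120 123 121 123 124 122]
 [ 24  55 142 134 133 117 134  50  95  50  50  53 126]
 [ 58  59 137 135 134 134  53  58  55  55  55  57  56]
 [ 56  99 138 139 133 130  37  53  55  58  56  54  57]
 [ 51  69 138 135 135 137  48  52  59  55  56  55  52]
 [116 108 140 134 134 134  63  45  54  52  51  54  51]
 [116 111 114 149 128  46  63  52  58  53  54  52  78]
 [115 118 115 129  94  65  43  57  54 121 112 111 106]
 [107 110 109 106 113 114 114 111 109 109 107 103 109]
 [104 105 100 103 102 104  99 103  78  71  76  70  68]]
```

```bash
python3 -c "
from cell import env
print(env.job_done(),env.state()['t'])"
```

```text
the job is handed in; nothing more can be done
the job is handed in; nothing more can be done
```

The job is done and handed in after about 32 s of the 64 s allowed. The lock is turned, the shutter is open about 40 mm, and the screwdriver is standing in its own rack hole.

- **Lock:** I felt the blade into the slot and turned it anticlockwise with about 0.08 N m at the wrist. I never felt a clear rise in torque at the hard stop. A picture afterwards showed the slot about 5° past the box's x axis, near the stop at 7°. The shutter then slid freely.
- **Shutter:** The first pull came out about 1 mm short in the images, so I gripped the tab again and corrected it. The last wrist picture puts the rear edge at about x = 50 mm, level with the pin at about 50 mm. From the images the opening is about 39.8 mm. The arm's own reading was 40.4 mm while still pulling, so the two differ by about 0.6 mm.
- **Screwdriver:** A scene picture after I let go shows it upright in its hole, and it matched its starting look at hand-in. It is turned differently from before and may sit about 2 mm off in the round hole.
- **Other objects:** The awl, sanding block and glue pot showed no shift in the top and scene pictures. The glue pot matched less well (about 0.78). The top image's pixel values showed the pot itself unchanged, with a new dark patch beside it. My best guess is that this is one of the green or turquoise look-alikes, which toppled at the start before the arm came near.
- **Not checked by eye:** The viewer's picture limit ran out, so the last shutter and object checks were made from image measurements only.

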